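Shim the rocking bench power supply

TASK

The bench power supply rocks because the foot under its front right corner (nearest the robot, on the robot's right) does not reach the bench. Slide the orange wedge along the bench, thin end first, under that foot until it is snug and the supply no longer rocks, without jacking it up or shoving it along; then press down firmly on the top of that corner for a moment to prove it stands firm, and let go. Only push and press: do not pick up the wedge or the supply, and leave everything else where it is.

Things in the scene. Friction and masses are not known exactly. Their poses are not given: they have to be found in the camera images.
- psu: low grey bench power supply, 216 mm wide (y), 200 deep (x), about 2.2 kg, loose. Origin: centre of its footprint, at bench level; front panel with knobs faces its -x (to the robot, turned up to 0.2 rad), +y is the robot's left. Underside 16 mm, flat top 86 mm up. 22 mm round rubber feet at x +-80, y +-88; three hold it level, about 2 N down on the front right corner rocks it onto the short fourth
- psu_foot: the short foot under the front right corner (psu x = -80, y = -88 mm): round-bottomed rubber, radius 11 mm, seized on its screw so that it hangs 4 to 7 mm above the bench, differently each time; origin at the lowest point of the foot, z up. It does not yield on its screw
- psu_corner (a point): point on the flat top of the power supply straight above the short foot, 86 mm above the bench, 20 mm in from both edges: where to press; 5 to 10 N is a firm press
- wedge: orange plastic wedge 130 x 45 mm, 60 g, flat on the bench right of the supply. Origin: centre of its underside; +x points to the thin end (x = 65 mm, 2 mm thick), back face at x = -65 mm is 18 mm high, even slope, z up. Its tip starts 40 to 90 mm short of the foot, roughly aimed at it. Slides with under 1 N; the push rises to 3 to 5 N when snug under the foot; it stays put when let go
- relay: bystander: small black relay box 60 x 45 x 26 mm lying on the rear of the power supply's top; origin at its underside
- screwdriver: bystander: red-handled screwdriver 180 mm long, 30 mm thick, on the bench in front of the power supply; origin at its middle, on the bench
- siren: bystander: black horn siren on a bracket, about 125 x 110 x 115 mm, origin under its middle
- keypad: bystander: white alarm keypad 120 x 85 x 27 mm, origin under its middle
- board: bystander: green circuit board 130 x 90 mm on standoffs, parts up to 35 mm high, origin under its middle
- enclosure: bystander: white open plastic enclosure 190 x 140 x 45 mm with a circuit board in it, origin under its middle
- reel: bystander: metal solder reel, diameter 64 mm, height 44 mm, origin under its middle
Things that resemble listed ones, but are neither listed nor needed, are in the scene too. Leave any blue or purple look-alike of the wedge alone.

How it is judged:
On the way, in this order (a step that is already met when the one before it is completed fails the run):
1. the wedge lies flat on the bench and bears snugly on the short foot, the supply still level (contact force between wedge and psu_foot above 0.4 N and angle between psu's own z axis and vertical below 0.013 rad and height (world z) of wedge below 0.004 m), for 0.2 s.
2. the fingers press down on the top of that corner (4 N or more) and the wedge carries it without the corner sinking (contact force between the fingers and psu above 4 N and contact force between wedge and psu_foot above 3 N and angle between psu's own z axis and vertical below 0.013 rad and horizontal distance between the grasp point and psu_corner below 0.055 m and height (world z) of the grasp point above 0.08 m), for 0.5 s.
At the end, for the whole second after the job is handed in: the wedge lies flat on the bench and touches the short foot from below, the supply stands level (within 0.013 rad), at rest, within 20 mm of where it was (contact force between wedge and psu_foot above 0.2 N and angle between psu's own z axis and vertical below 0.013 rad and height (world z) of wedge below 0.004 m and linear speed of each of psu, wedge below 0.01 m/s and distance of psu from where it was at the start of the episode below 0.02 m).
It fails at once if the wedge is lifted off the bench (over 12 mm) (height (world z) of wedge above 0.012 m).
It fails at once if the power supply is lifted (over 12 mm) (height (world z) of psu above 0.012 m).
It fails at once if the power supply is shoved along the bench (over 20 mm) (distance of psu from where it was at the start of the episode above 0.02 m).
It fails at once if another thing on the bench or on the supply is displaced (over 30 mm) (distance of any of relay, screwdriver, siren, keypad, board, enclosure, reel from where it was at the start of the episode above 0.03 m).
It also fails if it takes over 53 s, if anything falls off the work surface, if the arm or the gripper's body presses on something with over 40 N, if the wrist force passes 120 N, or if a joint passes its speed limit or range.

ROBOT

A 6-joint arm with a two-finger parallel gripper is mounted at the origin on the work surface. World frame = base frame: x ahead of the robot, y to its left, z up, the work surface at z = 0. Lengths are in m, angles in rad, forces in N, time in s.
With the tool pointing down it reaches from about 0.3 to 0.875 m from the base axis. Payload 6.4 kg.
Tool frame: the origin (TCP) lies between the finger pads; the fingertips stand 14 mm ahead of it and the grasp point (between the pads) lies 5 mm behind it (ctrl.finger_overhang is the distance from the TCP to the fingertips, in m); z points along the fingers, y is the line along which they close (so a half turn about z gives the same grasp; the last joint's range is limited). The gripper opens to 88 mm and grips with 3 to 60 N. Pads are 18 mm wide; open, the fingers measure 123 mm over their backs; the gripper's body (75 mm by 187 mm) begins 45 mm behind the grasp point.
Start: joints at [0.9, 0.181, 1.607, -0, 1.354, -0.206], TCP at [0.258, 0.514, 0.253] pointing down, gripper open.
Joint ranges: [-2.99, 2.99], [-0.89, 2.07], [0.3, 2.58], [-1.14, 4.28], [0, 2.63], [-3.12, 3.12]. Speed limits (rad/s): [2.57, 2.57, 3.01, 3.14, 3.14, 3.14].

INTERFACE

Orientations are given as a unit quaternion [w, x, y, z].
In Python, from cell import ctrl gives the robot as it stands. The module is installed in compiled form; this text tells all that it offers.
- The arm moves only by the tool carry_out, never from a script. Its argument "series" is a list of rows, each an object with "fingers": the closure, from 0 (fully open) to 1 (shut); "translation": the shift along the world's x, y, z in mm, a list of three; "rotation": the turn, a rotation vector about the world's x, y, z in degrees, a list of three. In form: [{"fingers": fingers, "translation": [dx, dy, dz], "rotation": [rx, ry, rz]}, ...]. A call has 1 to 8 rows; each row is the pose to reach, as a shift and turn from the pose commanded when the call began; what a row does not reach only later rows make up. A row lasts 1/10 s, in which the tool goes at most 50 mm and 8.59 degrees, less where a joint would pass 70% of its speed; a pose out of reach is approached as far as the arm can. A call with a gripper value outside its range is refused whole. The fingers move at their own pace and stop on an object; the grip force is fixed at half the most. Time passes only in rows, so rows that repeat a pose let the fingers close. It gives the time, the measured TCP pose, the force, the opening and the grip force at its end, in the units of the state.
- ctrl.sense(): the state, without advancing time (a new reading comes with each control period).
- ctrl.capture(name): name is "scene" or "top"; returns a dict with "img" (384x512x3 uint8, red, green, blue), "intrinsics" (3x3 intrinsics, pixels), "D" ([k1, k2, p1, p2, k3] as OpenCV has them; the pictures are not rectified), "view" (4x4, takes a point from world to camera coordinates). Camera axes: x right, y down, z forward; pixel columns grow to the right and rows downward; lengths in m; the calibration is good to about 2 mm. A picture is of the moment at which its call begins. There is no depth.
- ctrl.job_done(): hands the job in; it is judged then, once.
The state is a dict: "time_s": time; "joint_positions": joint angles; "joint_velocities": joint speeds; "tau": joint torques, N m; "tcp_pos": TCP position; "tool_rot": TCP orientation; "wrist_force": force on the tool from outside, world axes, zero at the start; "ft_torque": the same for the moment, N m; "opening": finger opening in m; "gripper_force": force on a finger pad.
Only numpy, scipy, OpenCV 4.12 (cv2) and the standard library are available. Lean on these libraries where they do the work, as an engineer would, in place of code of your own. Each camera call takes 0.05 s, during which the arm holds its last target. There are 200 camera calls.

## Working session

There is one attempt and no reset: what is moved stays moved. The work goes in short steps, Python scripts to look and compute and a tool call to move; the robot and the scene stay as the last step left them, time stands still between calls to the robot, and variables do not carry over. Pictures are saved under pics/ and viewed, at most 10 in all, crops included, and the job is handed in when it is done.

Besides the shell and the picture viewer there is one more tool, called after ">>>" in YAML: its name, and indented under it one key for each argument. carry_out: Moves the arm, as the interface text tells. Its arguments: {"type":"object","properties":{"series":{"type":"array","items":{"type":"object","properties":{"fingers":{"type":"number"},"translation":{"type":"array","items":{"type":"number"}},"rotation":{"type":"array","items":{"type":"number"}}}}}},"required":["series"]}

```bash
mkdir -p pics; cat > h.py <<'E'
import numpy as np, cv2
from cell import ctrl
def cap(n,f=None):
    c=ctrl.capture(n)
    if f: cv2.imwrite('pics/'+f,c['img'][:,:,::-1])
    return c
def ray(c,px,z):
    """pixels -> world xy at height z"""
    V=np.array(c['view']);K=np.array(c['intrinsics']);D=np.array(c['D'])
    p=cv2.undistortPoints(np.array(px,float).reshape(-1,1,2),K,D).reshape(-1,2)
    d=np.c_[p,np.ones(len(p))]@V[:3,:3]; o=-V[:3,:3].T@V[:3,3]
    return o+d*((np.array(z)-o[2])/d[:,2])[:,None]
def proj(c,P):
    V=np.array(c['view']);return cv2.projectPoints(np.array(P,float).reshape(-1,3),cv2.Rodrigues(V[:3,:3])[0],V[:3,3],np.array(c['intrinsics']),np.array(c['D']))[0].reshape(-1,2)
E
python3 - <<'E'
from h import *
a=cap('top','top0.png');b=cap('scene','scene0.png')
s=ctrl.sense();print(s['tcp_pos'],s['tool_rot'],s['time_s'],ctrl.finger_overhang)
for c in(a,b):
    V=np.array(c['view']);print(-V[:3,:3].T@V[:3,3],V[2,:3])
E
```

```text
[0.25744767 0.51364605 0.25190353] [-3.12138987e-04  2.30311503e-01  9.73116653e-01 -7.02699246e-04] 0.1 0.014
[ 0.34169075 -0.01261815  1.08085084] [ 0.22014966 -0.01108946 -0.97540307]
[ 1.21089851 -0.22121484  1.09243679] [-0.52423293  0.16701181 -0.83503706]
```

View pics/top0.png

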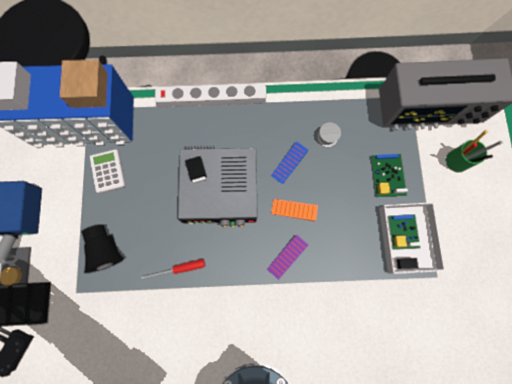

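View pics/scene0.png

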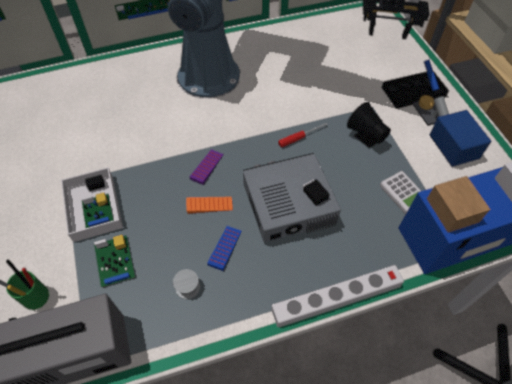

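The orange wedge is at top (295,210) and scene (209,205). The look-alikes are blue at (290,162) and purple at (288,257). The orange one is the only one aimed at the supply's front right corner, near top (257,220). I'll confirm that in an enlarged crop.

```bash
cat > m.py <<'E'
from h import *
def mask(c):
    h=cv2.cvtColor(c['img'],cv2.COLOR_RGB2HSV)
    m=cv2.inRange(h,(6,130,90),(20,255,255)); n,l,s,ce=cv2.connectedComponentsWithStats(m)
    return l,s,ce
E
python3 - <<'E'
from m import *
ims=[]
for n,(x,y,w,h) in (('top',(165,135,170,120)),('scene',(170,140,180,120))):
    c=cap(n); l,s,ce=mask(c)
    for i in range(1,len(s)):
        if s[i,4]>150:
            r=cv2.minAreaRect(np.argwhere(l==i)[:,::-1].astype(np.float32)); bp=cv2.boxPoints(r)
            print(n,s[i],bp.round(1).tolist()); print((ray(c,bp,8)*0+ray(c,bp,[.008]*4)).round(4).tolist())
    ims.append(cv2.resize(c['img'][y:y+h,x:x+w],(760,295 if 0 else 500),interpolation=cv2.INTER_CUBIC))
cv2.imwrite('pics/c1.png',ims[0][:,:,::-1]);cv2.imwrite('pics/c2.png',ims[1][:,:,::-1])
E
```

```text
top [271 199  47  22 693] [[270.79998779296875, 213.3000030517578], [273.3999938964844, 197.89999389648438], [317.5, 205.1999969482422], [314.8999938964844, 220.60000610351562]]
[[0.5225, -0.0676, 0.008], [0.5685, -0.0777, 0.008], [0.5408, -0.2066, 0.008], [0.4953, -0.1954, 0.008]]
top [  0 267  21  18 283] [[-0.0, 267.0], [20.0, 267.0], [20.0, 284.0], [0.0, 284.0]]
[[0.4029, 0.7008, 0.008], [0.4002, 0.6459, 0.008], [0.3536, 0.6411, 0.008], [0.3563, 0.6955, 0.008]]
scene [186 197  47  16 658] [[186.0, 212.0], [186.0, 197.0], [232.0, 197.0], [232.0, 212.0]]
[[0.5368, -0.2053, 0.008], [0.4873, -0.1936, 0.008], [0.5287, -0.0665, 0.008], [0.5772, -0.0808, 0.008]]
```

View pics/c1.png

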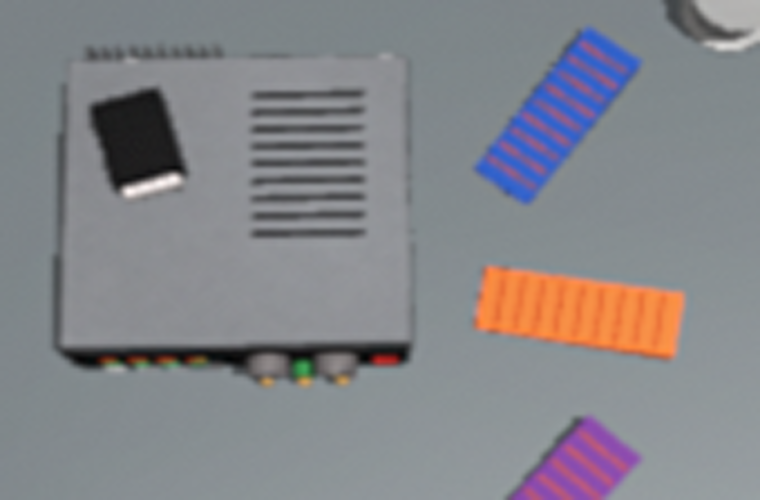

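View pics/c2.png

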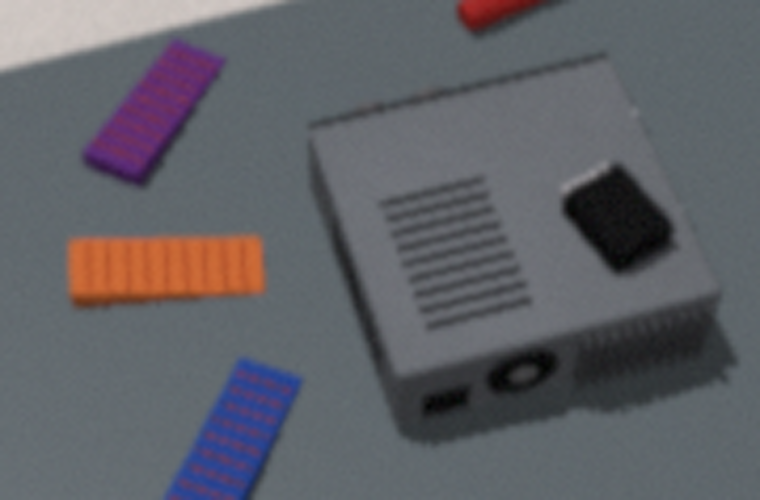

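Confirmed: the orange wedge is at crop 1 (580,310), with its left end facing the supply's front right corner at (411,347). The back (right) face looks taller in the scene crop, at (70,270). Next I fit both poses using both cameras.

```bash
cat >> m.py <<'E'
from scipy.optimize import least_squares, minimize
W=np.array([[-65,s*22.5,z] for s in(1,-1) for z in(0,18)]+[[65,s*22.5,z] for s in(1,-1) for z in(0,2)])/1000.
def place(P,q):
    c,s=np.cos(q[2]),np.sin(q[2]); return P@np.array([[c,s,0],[-s,c,0],[0,0,1]])+[q[0],q[1],0]
def fitwedge(cs,q0):
    ms=[]
    for c in cs:
        l,s,ce=mask(c); p=proj(c,[q0[0],q0[1],.008])[0]
        i=1+np.argmin([np.hypot(*(e-p))+1e3*(t[4]<150) for e,t in zip(ce[1:],s[1:])]); ms.append(cv2.resize(((l==i)*255).astype(np.uint8),None,fx=4,fy=4,interpolation=cv2.INTER_LINEAR)>127)
    def f(q):
        e=0
        for c,m in zip(cs,ms):
            h=cv2.convexHull((proj(c,place(W,q))*4+1.5).astype(np.float32)); r=np.zeros(m.shape,np.uint8)
            cv2.fillConvexPoly(r,np.round(h*16).astype(np.int32),1,shift=4); e+=(m!=(r>0)).sum()/m.sum()
        return e
    r=minimize(f,q0,method='Nelder-Mead',options=dict(initial_simplex=[q0]+[np.array(q0)+d for d in np.diag([.01,.01,.1])]))
    return r.x,r.fun
E
python3 - <<'E'
from m import *
a,b=cap('top'),cap('scene')
ta=np.array([(411,347),(60,347),(70,62),(409,58)])/[760/170,500/120]+[165,135]   # FR FL RL RR
tb=np.array([(313,127),(606,58),(718,297),(400,378)])/[760/180,500/120]+[170,140]
T=np.array([[-100,-108,86],[-100,108,86],[100,108,86],[100,-108,86]])/1000.
for cs in ([(a,ta)],[(b,tb)],[(a,ta),(b,tb)]):
    r=least_squares(lambda q:np.concatenate([(proj(c,place(T,q))-t).ravel() for c,t in cs]),[.6,.1,0])
    q=r.x; print('psu',q.round(4),'res',r.fun.round(1))
ft=place(np.array([[-.08,-.088,0]]),q)[0];print('foot',ft)
for cs in ([a],[b],[a,b]):
    w,e=fitwedge(cs,[.532,-.137,1.36]);print('wedge',w.round(4),round(e,3),'tip',place(np.array([[.065,0,0]]),w)[0].round(4),'foot in wedge', ((ft[:2]-w[:2])@np.array([[np.cos(w[2]),-np.sin(w[2])],[np.sin(w[2]),np.cos(w[2])]])).round(4))
E
```

```text
psu [ 0.6005  0.0778 -0.0347] res [ 0.5  0.2 -0.6  0.8 -0.2 -0.8  0.3 -0.3]
psu [ 0.6057  0.0805 -0.028 ] res [-1.6  0.2  1.3 -0.4  1.6 -0.6 -1.2  0.5]
psu [ 0.6029  0.0793 -0.0312] res [ 0.  -0.9 -1.1  0.1 -0.8 -1.5 -0.4 -1.2 -2.2 -0.6  0.7 -1.   0.7 -1.2
 -2.1 -0.4]
foot [ 0.52023881 -0.00613394  0.        ]
wedge [ 0.5321 -0.1361  1.3513] 0.045 tip [ 0.5463 -0.0726  0.    ] foot in wedge [0.1242 0.0399]
wedge [ 0.5284 -0.1357  1.3357] 0.067 tip [ 0.5435 -0.0725  0.    ] foot in wedge [0.1241 0.0381]
wedge [ 0.5307 -0.1364  1.3569] 0.174 tip [ 0.5445 -0.0729  0.    ] foot in wedge [0.1251 0.0379]
```

Two-step plan:
1. Square the wedge to heading +y from its +x side with the fingers spread along y, which aligns it with the foot at x≈0.519.
2. Push its back face along +y with the fingers closed.

>>> carry_out:
  series:
    - {"fingers": 0.32,"translation": [317,-666,0],"rotation": [0,0,26.6]}
    - {"fingers": 0.32,"translation": [317,-666,0],"rotation": [0,0,26.6]}
    - {"fingers": 0.32,"translation": [317,-666,0],"rotation": [0,0,26.6]}
    - {"fingers": 0.32,"translation": [317,-666,0],"rotation": [0,0,26.6]}
    - {"fingers": 0.32,"translation": [317,-666,0],"rotation": [0,0,26.6]}
    - {"fingers": 0.32,"translation": [317,-666,0],"rotation": [0,0,26.6]}
    - {"fingers": 0.32,"translation": [317,-666,0],"rotation": [0,0,26.6]}
    - {"fingers": 0.32,"translation": [317,-666,0],"rotation": [0,0,26.6]}

```text
time_s: 1.1
tcp_pos: [0.4251, 0.1625, 0.2531]
tool_rot: [0.0, 0.0, 1.0, 0.0]
wrist_force: [1.1, 1.1, 0.7]
opening: 0.0598
gripper_force: 0.0
```

>>> carry_out:
  series:
    - {"fingers": 0.32,"translation": [147,-305,0],"rotation": [0,0,0]}
    - {"fingers": 0.32,"translation": [147,-305,0],"rotation": [0,0,0]}
    - {"fingers": 0.32,"translation": [147,-305,0],"rotation": [0,0,0]}
    - {"fingers": 0.32,"translation": [147,-305,0],"rotation": [0,0,0]}
    - {"fingers": 0.32,"translation": [147,-305,0],"rotation": [0,0,0]}
    - {"fingers": 0.32,"translation": [147,-305,0],"rotation": [0,0,0]}
    - {"fingers": 0.32,"translation": [147,-305,0],"rotation": [0,0,0]}
    - {"fingers": 0.32,"translation": [147,-305,0],"rotation": [0,0,0]}

```text
time_s: 1.9
tcp_pos: [0.5727, -0.1453, 0.2524]
tool_rot: [0.0, 0.003, 1.0, -0.001]
wrist_force: [-0.6, 0.4, -0.9]
opening: 0.06
gripper_force: 0.0
```

>>> carry_out:
  series:
    - {"fingers": 0.32,"translation": [0,0,-50],"rotation": [0,0,0]}
    - {"fingers": 0.32,"translation": [0,0,-100],"rotation": [0,0,0]}
    - {"fingers": 0.32,"translation": [0,0,-150],"rotation": [0,0,0]}
    - {"fingers": 0.32,"translation": [0,0,-190],"rotation": [0,0,0]}
    - {"fingers": 0.32,"translation": [0,0,-190],"rotation": [0,0,0]}
    - {"fingers": 0.32,"translation": [0,0,-190],"rotation": [0,0,0]}

```text
time_s: 2.5
tcp_pos: [0.5714, -0.14, 0.0632]
tool_rot: [-0.001, 0.0, 1.0, 0.0]
wrist_force: [1.3, 0.1, 0.6]
opening: 0.0602
gripper_force: 0.0
```

>>> carry_out:
  series:
    - {"fingers": 0.32,"translation": [7,-12,0],"rotation": [0,0,0]}
    - {"fingers": 0.32,"translation": [7,-12,-20],"rotation": [0,0,0]}
    - {"fingers": 0.32,"translation": [7,-12,-46],"rotation": [0,0,0]}
    - {"fingers": 0.32,"translation": [7,-12,-46],"rotation": [0,0,0]}
    - {"fingers": 0.32,"translation": [7,-12,-46],"rotation": [0,0,0]}

```text
time_s: 3.0
tcp_pos: [0.58, -0.1537, 0.0189]
tool_rot: [0.001, 0.0, 1.0, -0.001]
wrist_force: [0.2, 0.2, -0.5]
opening: 0.0596
gripper_force: 0.0
```

```bash
python3 - <<'E'
from h import *
b=cap('scene');cv2.imwrite('pics/c3.png',cv2.resize(b['img'][130:280,130:330],(800,600),interpolation=cv2.INTER_CUBIC)[:,:,::-1]);print(ctrl.sense()['tcp_pos'])
E
```

```text
[ 0.58033489 -0.15376128  0.01931511]
```

View pics/c3.png

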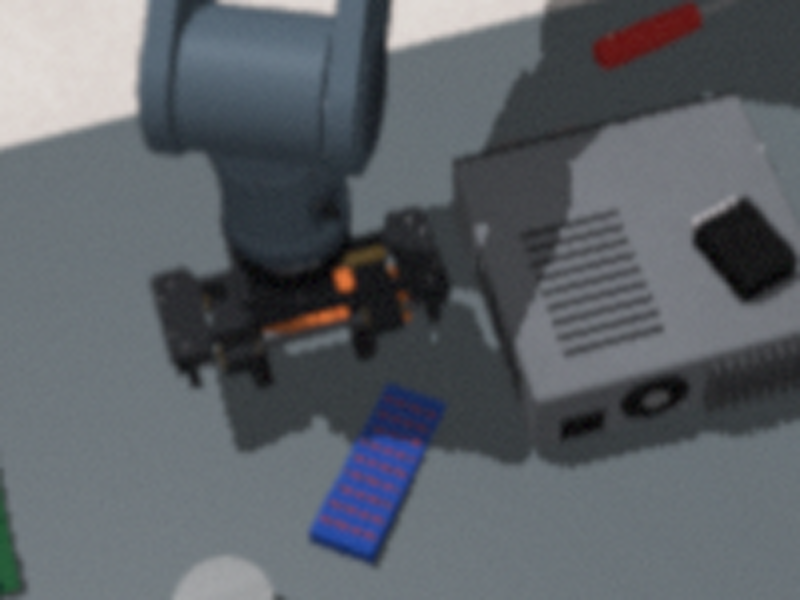

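Both fingers stand clear on the +x side of the wedge, at (260,365) and (365,345), with the blue look-alike well away. Pushing it square now.

>>> carry_out:
  series:
    - {"fingers": 0.32,"translation": [-4,0,-2],"rotation": [0,0,0]}
    - {"fingers": 0.32,"translation": [-8,0,-2],"rotation": [0,0,0]}
    - {"fingers": 0.32,"translation": [-12,0,-2],"rotation": [0,0,0]}
    - {"fingers": 0.32,"translation": [-16,0,-2],"rotation": [0,0,0]}
    - {"fingers": 0.32,"translation": [-20,0,-2],"rotation": [0,0,0]}
    - {"fingers": 0.32,"translation": [-24,0,-2],"rotation": [0,0,0]}
    - {"fingers": 0.32,"translation": [-28,0,-2],"rotation": [0,0,0]}
    - {"fingers": 0.32,"translation": [-30,0,-2],"rotation": [0,0,0]}

```text
time_s: 3.85
tcp_pos: [0.5481, -0.1526, 0.0147]
tool_rot: [-0.0, 0.0, 1.0, 0.0]
wrist_force: [0.2, 0.2, 0.2]
opening: 0.0599
gripper_force: 0.1
```

>>> carry_out:
  series:
    - {"fingers": 0.32,"translation": [0,0,0],"rotation": [0,0,0]}
    - {"fingers": 0.32,"translation": [0,0,0],"rotation": [0,0,0]}

```text
time_s: 4.05
tcp_pos: [0.5486, -0.1527, 0.0148]
tool_rot: [0.0, 0.0, 1.0, -0.0]
wrist_force: [-0.5, 0.4, 0.1]
opening: 0.0593
gripper_force: 0.0
```

>>> carry_out:
  series:
    - {"fingers": 0.32,"translation": [15,0,0],"rotation": [0,0,0]}
    - {"fingers": 0.32,"translation": [15,0,45],"rotation": [0,0,0]}
    - {"fingers": 0.7,"translation": [15,-40,65],"rotation": [0,0,0]}
    - {"fingers": 1,"translation": [-32,-90,65],"rotation": [0,0,-8]}
    - {"fingers": 1,"translation": [-32,-100,65],"rotation": [0,0,-16]}
    - {"fingers": 1,"translation": [-32,-100,65],"rotation": [0,0,-24]}
    - {"fingers": 1,"translation": [-32,-100,65],"rotation": [0,0,-32]}
    - {"fingers": 1,"translation": [-32,-100,65],"rotation": [0,0,-40]}

```text
time_s: 4.85
tcp_pos: [0.5165, -0.2532, 0.0799]
tool_rot: [0.0, 0.345, 0.938, -0.0]
wrist_force: [-0.6, -0.9, 0.7]
opening: 0.0139
gripper_force: 0.0
```

>>> carry_out:
  series:
    - {"fingers": 1,"translation": [0,0,0],"rotation": [0,0,-50]}
    - {"fingers": 1,"translation": [0,0,0],"rotation": [0,0,-50]}
    - {"fingers": 1,"translation": [0,0,0],"rotation": [0,0,-50]}
    - {"fingers": 1,"translation": [0,0,0],"rotation": [0,0,-50]}
    - {"fingers": 1,"translation": [0,0,0],"rotation": [0,0,-50]}
    - {"fingers": 1,"translation": [0,0,0],"rotation": [0,0,-50]}
    - {"fingers": 1,"translation": [0,0,0],"rotation": [0,0,-50]}

```text
time_s: 5.55
tcp_pos: [0.5167, -0.2527, 0.0798]
tool_rot: [0.0, 0.708, 0.707, 0.0]
wrist_force: [-0.1, -0.0, 0.4]
opening: 0.0003
gripper_force: 0.0
```

```bash
python3 - <<'E'
from m import *
a,b=cap('top'),cap('scene')
for cs in ([a],[b]):
    w,e=fitwedge(cs,[.517,-.14,1.57]);print('wedge',w.round(4),round(e,3))
s=ctrl.sense();print(s['tcp_pos'],s['tool_rot'],s['opening'],s['joint_positions'])
cv2.imwrite('pics/c4.png',np.hstack([cv2.resize(x[:,:,::-1],(400,400),interpolation=cv2.INTER_CUBIC) for x in(a['img'][140:290,220:370],b['img'][130:280,130:280])]))
E
```

```text
wedge [ 0.5163 -0.139   1.5734] 0.171
wedge [ 0.5138 -0.1393  1.5736] 0.065
[ 0.51664211 -0.25266548  0.07978197] [-6.22677142e-06  7.06071771e-01  7.08140278e-01 -1.91561652e-05] 0.00025920850530558825 [-6.61120659e-01  3.93771340e-01  1.72447554e+00 -4.27446857e-05
  1.02336283e+00 -6.64023723e-01]
```

View pics/c4.png

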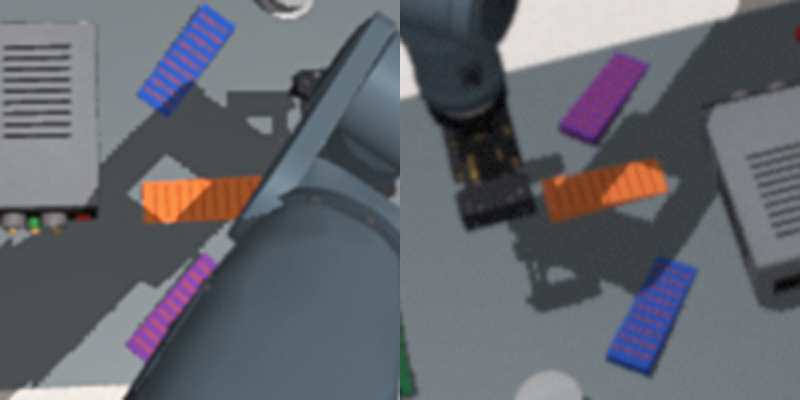

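The wedge is square at heading 1.57 and lined up with the foot. Its back face is at y≈-0.204. I'll go down behind it and push.

>>> carry_out:
  series:
    - {"fingers": 1,"translation": [0,0,-40],"rotation": [0,0,0]}
    - {"fingers": 1,"translation": [0,0,-62],"rotation": [0,0,0]}
    - {"fingers": 1,"translation": [0,10,-62],"rotation": [0,0,0]}
    - {"fingers": 1,"translation": [0,20,-62],"rotation": [0,0,0]}
    - {"fingers": 1,"translation": [0,30,-62],"rotation": [0,0,0]}
    - {"fingers": 1,"translation": [0,36,-62],"rotation": [0,0,0]}
    - {"fingers": 1,"translation": [0,42,-62],"rotation": [0,0,0]}
    - {"fingers": 1,"translation": [0,48,-62],"rotation": [0,0,0]}

```text
time_s: 6.45
tcp_pos: [0.5169, -0.2043, 0.0183]
tool_rot: [0.0, 0.707, 0.707, 0.0]
wrist_force: [0.1, -1.1, -0.1]
opening: 0.0004
gripper_force: 0.2
```

>>> carry_out:
  series:
    - {"fingers": 1,"translation": [0,6,0],"rotation": [0,0,0]}
    - {"fingers": 1,"translation": [0,12,0],"rotation": [0,0,0]}
    - {"fingers": 1,"translation": [0,18,0],"rotation": [0,0,0]}
    - {"fingers": 1,"translation": [0,24,0],"rotation": [0,0,0]}
    - {"fingers": 1,"translation": [0,30,0],"rotation": [0,0,0]}
    - {"fingers": 1,"translation": [0,36,0],"rotation": [0,0,0]}
    - {"fingers": 1,"translation": [0,42,0],"rotation": [0,0,0]}
    - {"fingers": 1,"translation": [0,48,0],"rotation": [0,0,0]}

```text
time_s: 7.25
tcp_pos: [0.5166, -0.1562, 0.0178]
tool_rot: [0.0, 0.707, 0.707, 0.0]
wrist_force: [-0.8, -0.5, 0.4]
opening: 0.0005
gripper_force: 0.2
```

```bash
python3 - <<'E'
from m import *
b=cap('scene');w,e=fitwedge([b],[.516,-.095,1.57]);print('wedge',w.round(4),round(e,3))
s=ctrl.sense();print(s['tcp_pos'],s['wrist_force'])
E
```

```text
wedge [ 0.5144 -0.056   1.5643] 0.513
[ 0.51634579 -0.15528345  0.01765508] [-0.01021706  0.65018248 -0.64585529]
```

>>> carry_out:
  series:
    - {"fingers": 1,"translation": [0,3,0],"rotation": [0,0,0]}
    - {"fingers": 1,"translation": [0,6,0],"rotation": [0,0,0]}
    - {"fingers": 1,"translation": [0,9,0],"rotation": [0,0,0]}
    - {"fingers": 1,"translation": [0,12,0],"rotation": [0,0,0]}
    - {"fingers": 1,"translation": [0,15,0],"rotation": [0,0,0]}
    - {"fingers": 1,"translation": [0,18,0],"rotation": [0,0,0]}
    - {"fingers": 1,"translation": [0,18,0],"rotation": [0,0,0]}

```text
time_s: 8.0
tcp_pos: [0.5165, -0.1383, 0.0178]
tool_rot: [-0.0, 0.707, 0.707, 0.0]
wrist_force: [1.2, 0.3, 0.2]
opening: 0.0004
gripper_force: 0.0
```

>>> carry_out:
  series:
    - {"fingers": 1,"translation": [0,1.5,0],"rotation": [0,0,0]}
    - {"fingers": 1,"translation": [0,3,0],"rotation": [0,0,0]}
    - {"fingers": 1,"translation": [0,3,0],"rotation": [0,0,0]}

```text
time_s: 8.3
tcp_pos: [0.5166, -0.1356, 0.0178]
tool_rot: [0.0, 0.707, 0.707, 0.0]
wrist_force: [0.6, -0.2, -0.2]
opening: 0.0004
gripper_force: 0.0
```

>>> carry_out:
  series:
    - {"fingers": 1,"translation": [0,1.5,0],"rotation": [0,0,0]}
    - {"fingers": 1,"translation": [0,3,0],"rotation": [0,0,0]}
    - {"fingers": 1,"translation": [0,3,0],"rotation": [0,0,0]}

```text
time_s: 8.6
tcp_pos: [0.5165, -0.1325, 0.0178]
tool_rot: [-0.0, 0.707, 0.707, 0.0]
wrist_force: [-0.3, -0.4, 0.7]
opening: 0.0007
gripper_force: 0.0
```

>>> carry_out:
  series:
    - {"fingers": 1,"translation": [0,1,0],"rotation": [0,0,0]}
    - {"fingers": 1,"translation": [0,2,0],"rotation": [0,0,0]}
    - {"fingers": 1,"translation": [0,2,0],"rotation": [0,0,0]}

```text
time_s: 8.9
tcp_pos: [0.5165, -0.1305, 0.0178]
tool_rot: [-0.0, 0.707, 0.707, -0.0]
wrist_force: [-0.6, 0.3, -0.1]
opening: 0.0008
gripper_force: 0.0
```

>>> carry_out:
  series:
    - {"fingers": 1,"translation": [0,1,0],"rotation": [0,0,0]}
    - {"fingers": 1,"translation": [0,2,0],"rotation": [0,0,0]}
    - {"fingers": 1,"translation": [0,2,0],"rotation": [0,0,0]}

```text
time_s: 9.2
tcp_pos: [0.5165, -0.1285, 0.0178]
tool_rot: [-0.0, 0.707, 0.707, 0.0]
wrist_force: [0.4, 0.2, 0.2]
opening: 0.0004
gripper_force: 0.0
```

>>> carry_out:
  series:
    - {"fingers": 1,"translation": [0,1,0],"rotation": [0,0,0]}
    - {"fingers": 1,"translation": [0,2,0],"rotation": [0,0,0]}
    - {"fingers": 1,"translation": [0,2,0],"rotation": [0,0,0]}

```text
time_s: 9.5
tcp_pos: [0.5165, -0.1265, 0.0178]
tool_rot: [-0.0, 0.707, 0.707, -0.0]
wrist_force: [-0.5, -0.1, -0.1]
opening: 0.0001
gripper_force: 0.0
```

>>> carry_out:
  series:
    - {"fingers": 1,"translation": [0,1,0],"rotation": [0,0,0]}
    - {"fingers": 1,"translation": [0,2,0],"rotation": [0,0,0]}
    - {"fingers": 1,"translation": [0,2,0],"rotation": [0,0,0]}

```text
time_s: 9.8
tcp_pos: [0.5165, -0.1245, 0.0178]
tool_rot: [-0.0, 0.707, 0.707, 0.0]
wrist_force: [0.5, 0.3, -0.3]
opening: 0.0003
gripper_force: 0.0
```

>>> carry_out:
  series:
    - {"fingers": 1,"translation": [0,1,0],"rotation": [0,0,0]}
    - {"fingers": 1,"translation": [0,2,0],"rotation": [0,0,0]}
    - {"fingers": 1,"translation": [0,2,0],"rotation": [0,0,0]}

```text
time_s: 10.1
tcp_pos: [0.5166, -0.1225, 0.0178]
tool_rot: [-0.0, 0.707, 0.707, 0.0]
wrist_force: [0.6, -0.2, 0.3]
opening: 0.0008
gripper_force: 0.0
```

>>> carry_out:
  series:
    - {"fingers": 1,"translation": [0,1,0],"rotation": [0,0,0]}
    - {"fingers": 1,"translation": [0,2,0],"rotation": [0,0,0]}
    - {"fingers": 1,"translation": [0,2,0],"rotation": [0,0,0]}

```text
time_s: 10.4
tcp_pos: [0.5166, -0.1205, 0.0178]
tool_rot: [-0.0, 0.707, 0.707, 0.0]
wrist_force: [0.6, -0.0, -0.1]
opening: 0.0004
gripper_force: 0.0
```

```bash
python3 - <<'E'
from m import *
a=cap('top');b=cap('scene')
cv2.imwrite('pics/c5.png',np.hstack([cv2.resize(x[:,:,::-1],(400,400),interpolation=cv2.INTER_CUBIC) for x in(a['img'][150:270,200:320],b['img'][130:250,160:280])]))
f=[]
for _ in range(6): cap('top'); f.append(ctrl.sense()['wrist_force'])
print(np.mean(f,0))
E
```

```text
[-0.11164172 -0.36258919 -0.18203746]
```

View pics/c5.png

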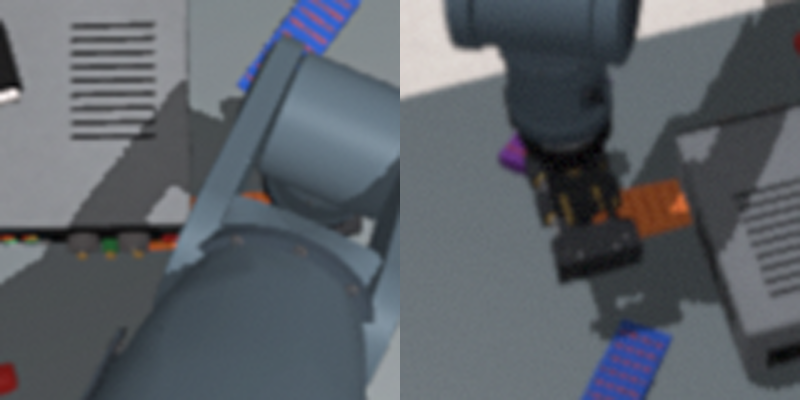

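The wedge enters under the right side near the front (right half, (690,205)), in line. There is no contact force yet, so I keep going.

>>> carry_out:
  series:
    - {"fingers": 1,"translation": [0,1,0],"rotation": [0,0,0]}
    - {"fingers": 1,"translation": [0,2,0],"rotation": [0,0,0]}
    - {"fingers": 1,"translation": [0,2,0],"rotation": [0,0,0]}

```text
time_s: 11.1
tcp_pos: [0.5165, -0.1185, 0.0178]
tool_rot: [-0.0, 0.707, 0.707, 0.0]
wrist_force: [0.4, -0.6, -0.5]
opening: 0.0005
gripper_force: 0.0
```

>>> carry_out:
  series:
    - {"fingers": 1,"translation": [0,1,0],"rotation": [0,0,0]}
    - {"fingers": 1,"translation": [0,2,0],"rotation": [0,0,0]}
    - {"fingers": 1,"translation": [0,2,0],"rotation": [0,0,0]}

```text
time_s: 11.4
tcp_pos: [0.5166, -0.1165, 0.0178]
tool_rot: [-0.0, 0.707, 0.707, 0.0]
wrist_force: [0.3, -0.4, -0.3]
opening: -0.0
gripper_force: 0.0
```

>>> carry_out:
  series:
    - {"fingers": 1,"translation": [0,1,0],"rotation": [0,0,0]}
    - {"fingers": 1,"translation": [0,2,0],"rotation": [0,0,0]}
    - {"fingers": 1,"translation": [0,2,0],"rotation": [0,0,0]}

```text
time_s: 11.7
tcp_pos: [0.5165, -0.1145, 0.0178]
tool_rot: [-0.0, 0.707, 0.707, 0.0]
wrist_force: [-0.1, -0.1, 0.5]
opening: 0.0002
gripper_force: 0.0
```

>>> carry_out:
  series:
    - {"fingers": 1,"translation": [0,1,0],"rotation": [0,0,0]}
    - {"fingers": 1,"translation": [0,2,0],"rotation": [0,0,0]}
    - {"fingers": 1,"translation": [0,2,0],"rotation": [0,0,0]}

```text
time_s: 12.0
tcp_pos: [0.5166, -0.1126, 0.0178]
tool_rot: [0.0, 0.707, 0.707, -0.0]
wrist_force: [-0.4, -1.0, -0.4]
opening: 0.0005
gripper_force: 0.1
```

>>> carry_out:
  series:
    - {"fingers": 1,"translation": [0,1,0],"rotation": [0,0,0]}
    - {"fingers": 1,"translation": [0,1.5,0],"rotation": [0,0,0]}
    - {"fingers": 1,"translation": [0,1.5,0],"rotation": [0,0,0]}

```text
time_s: 12.3
tcp_pos: [0.5166, -0.1113, 0.0178]
tool_rot: [0.0, 0.707, 0.707, -0.0]
wrist_force: [0.4, -0.8, -1.1]
opening: 0.0006
gripper_force: 0.8
```

>>> carry_out:
  series:
    - {"fingers": 1,"translation": [0,1,0],"rotation": [0,0,0]}
    - {"fingers": 1,"translation": [0,1.5,0],"rotation": [0,0,0]}
    - {"fingers": 1,"translation": [0,1.5,0],"rotation": [0,0,0]}

```text
time_s: 12.6
tcp_pos: [0.5166, -0.1098, 0.0178]
tool_rot: [0.0, 0.707, 0.707, -0.0]
wrist_force: [-0.3, -1.8, -0.9]
opening: 0.0002
gripper_force: 1.4
```

>>> carry_out:
  series:
    - {"fingers": 1,"translation": [0,1,0],"rotation": [0,0,0]}
    - {"fingers": 1,"translation": [0,1.5,0],"rotation": [0,0,0]}
    - {"fingers": 1,"translation": [0,1.5,0],"rotation": [0,0,0]}

```text
time_s: 12.9
tcp_pos: [0.5166, -0.1082, 0.0178]
tool_rot: [0.0, 0.707, 0.707, -0.0]
wrist_force: [1.2, -4.1, -0.7]
opening: 0.0005
gripper_force: 1.8
```

```bash
python3 - <<'E'
from m import *
f=[]
for _ in range(6): cap('top'); f.append(ctrl.sense()['wrist_force'])
print(np.mean(f,0),ctrl.sense()['tcp_pos'])
E
```

```text
[ 0.0682609  -3.61471718 -0.90792321] [ 0.51660369 -0.10823911  0.0178228 ]
```

Averaged push is 3.6 N, so the wedge is snug. I back off, rise, and go over the corner.

>>> carry_out:
  series:
    - {"fingers": 1,"translation": [0,-5,0],"rotation": [0,0,0]}
    - {"fingers": 1,"translation": [0,-40,0],"rotation": [0,0,0]}
    - {"fingers": 1,"translation": [0,-40,50],"rotation": [0,0,0]}
    - {"fingers": 1,"translation": [0,-40,100],"rotation": [0,0,0]}
    - {"fingers": 1,"translation": [0,-30,140],"rotation": [0,0,0]}
    - {"fingers": 1,"translation": [1,20,140],"rotation": [0,0,0]}
    - {"fingers": 1,"translation": [2,70,140],"rotation": [0,0,0]}
    - {"fingers": 1,"translation": [3,102,140],"rotation": [0,0,0]}

```text
time_s: 14.0
tcp_pos: [0.519, -0.0033, 0.1582]
tool_rot: [-0.001, 0.707, 0.707, 0.001]
wrist_force: [0.2, -0.2, -0.3]
opening: 0.0
gripper_force: 0.0
```

>>> carry_out:
  series:
    - {"fingers": 1,"translation": [0,0,-30],"rotation": [0,0,0]}
    - {"fingers": 1,"translation": [0,0,-45],"rotation": [0,0,0]}
    - {"fingers": 1,"translation": [0,0,-52],"rotation": [0,0,0]}
    - {"fingers": 1,"translation": [0,0,-54],"rotation": [0,0,0]}
    - {"fingers": 1,"translation": [0,0,-54],"rotation": [0,0,0]}

```text
time_s: 14.5
tcp_pos: [0.5197, -0.0064, 0.104]
tool_rot: [-0.0, 0.707, 0.707, 0.0]
wrist_force: [0.5, 0.2, -0.0]
opening: 0.0003
gripper_force: 0.0
```

```bash
python3 - <<'E'
from m import *
a=cap('top');b=cap('scene')
cv2.imwrite('pics/c6.png',np.hstack([cv2.resize(x[:,:,::-1],(400,400),interpolation=cv2.INTER_CUBIC) for x in(a['img'][150:270,200:320],b['img'][130:250,160:280])]))
s=ctrl.sense();print(s['tcp_pos'],s['wrist_force'])
E
```

```text
[ 0.52016715 -0.00655205  0.1046286 ] [-0.68226342  0.6045948  -0.43235894]
```

View pics/c6.png

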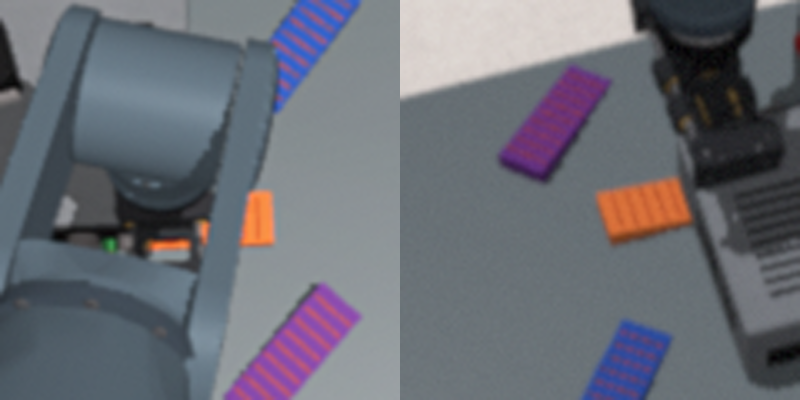

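The wedge stays under the right edge (right half, (645,210)) and the fingers hang just above the corner. Now I press in small steps.

>>> carry_out:
  series:
    - {"fingers": 1,"translation": [0,0,-2],"rotation": [0,0,0]}
    - {"fingers": 1,"translation": [0,0,-4],"rotation": [0,0,0]}
    - {"fingers": 1,"translation": [0,0,-4],"rotation": [0,0,0]}

```text
time_s: 14.9
tcp_pos: [0.52, -0.0064, 0.1002]
tool_rot: [0.0, 0.707, 0.707, 0.0]
wrist_force: [0.1, -1.4, 1.9]
opening: 0.0001
gripper_force: 1.0
```

>>> carry_out:
  series:
    - {"fingers": 1,"translation": [0,0,-0.5],"rotation": [0,0,0]}
    - {"fingers": 1,"translation": [0,0,-1],"rotation": [0,0,0]}
    - {"fingers": 1,"translation": [0,0,-1],"rotation": [0,0,0]}

```text
time_s: 15.2
tcp_pos: [0.52, -0.0065, 0.1001]
tool_rot: [0.0, 0.707, 0.707, 0.0]
wrist_force: [-4.4, 0.3, 11.0]
opening: 0.0006
gripper_force: 5.2
```

>>> carry_out:
  series:
    - {"fingers": 1,"translation": [0,0,0.2],"rotation": [0,0,0]}
    - {"fingers": 1,"translation": [0,0,0.2],"rotation": [0,0,0]}
    - {"fingers": 1,"translation": [0,0,0.2],"rotation": [0,0,0]}
    - {"fingers": 1,"translation": [0,0,0.2],"rotation": [0,0,0]}
    - {"fingers": 1,"translation": [0,0,0.2],"rotation": [0,0,0]}
    - {"fingers": 1,"translation": [0,0,0.2],"rotation": [0,0,0]}
    - {"fingers": 1,"translation": [0,0,0.2],"rotation": [0,0,0]}
    - {"fingers": 1,"translation": [0,0,0.2],"rotation": [0,0,0]}

```text
time_s: 16.0
tcp_pos: [0.52, -0.0065, 0.1001]
tool_rot: [0.0, 0.707, 0.707, 0.0]
wrist_force: [-3.1, -0.4, 9.0]
opening: 0.0005
gripper_force: 4.4
```

>>> carry_out:
  series:
    - {"fingers": 1,"translation": [0,0,0],"rotation": [0,0,0]}
    - {"fingers": 1,"translation": [0,0,0],"rotation": [0,0,0]}
    - {"fingers": 1,"translation": [0,0,0],"rotation": [0,0,0]}
    - {"fingers": 1,"translation": [0,0,0],"rotation": [0,0,0]}

```text
time_s: 16.4
tcp_pos: [0.52, -0.0064, 0.1001]
tool_rot: [0.0, 0.707, 0.707, 0.0]
wrist_force: [-3.1, -0.5, 8.3]
opening: 0.0003
gripper_force: 4.4
```

The corner held about 9 N for 1.2 s without sinking (TCP z stayed at 0.1001). Letting go.

>>> carry_out:
  series:
    - {"fingers": 1,"translation": [0,0,2],"rotation": [0,0,0]}
    - {"fingers": 1,"translation": [0,0,10],"rotation": [0,0,0]}
    - {"fingers": 1,"translation": [0,0,50],"rotation": [0,0,0]}
    - {"fingers": 1,"translation": [0,0,100],"rotation": [0,0,0]}
    - {"fingers": 1,"translation": [0,-50,130],"rotation": [0,0,0]}
    - {"fingers": 1,"translation": [0,-100,130],"rotation": [0,0,0]}
    - {"fingers": 1,"translation": [0,-150,130],"rotation": [0,0,0]}
    - {"fingers": 1,"translation": [0,-200,130],"rotation": [0,0,0]}

```text
time_s: 17.2
tcp_pos: [0.5196, -0.2006, 0.2302]
tool_rot: [0.001, 0.707, 0.707, 0.0]
wrist_force: [1.0, 1.1, -0.5]
opening: 0.0004
gripper_force: 0.0
```

```bash
python3 - <<'E'
from m import *
a=cap('top');b=cap('scene')
cv2.imwrite('pics/c7.png',np.hstack([cv2.resize(x[:,:,::-1],(400,400),interpolation=cv2.INTER_CUBIC) for x in(a['img'][140:290,150:300],b['img'][130:280,170:320])]))
E
```

```text
(no output)
```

View pics/c7.png

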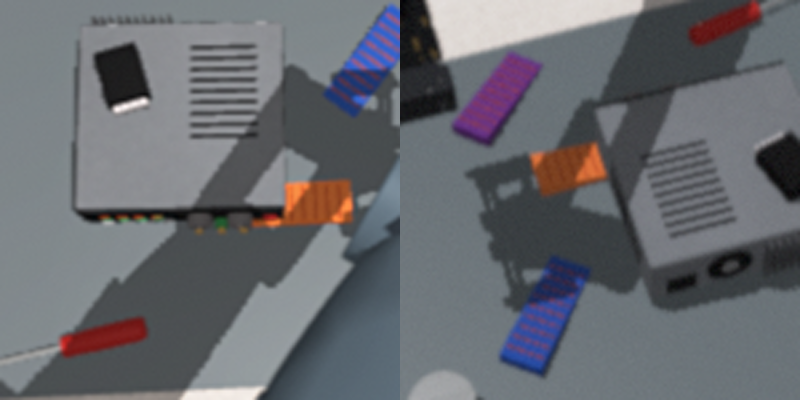

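The wedge sits under the front right corner (left half, (318,203)), and the supply and everything else look unmoved. Handing in.

```bash
python3 -c "
from cell import ctrl
print(ctrl.job_done())"
```

```text
the job is handed in; nothing more can be done
None
```

The job is handed in, though no verdict came back: the orange wedge is snug under the front right foot (3.6 N push), and that corner took a press of about 9 N for over a second without sinking before I let go.

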